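Gauge the footswitch bore and show the tip for reading

TASK

Slide the yellow shutter of the check fixture fully open to its green stop, take the gauge rod by its green handle and push it down the sloping brass guide tube until its collar stops on the tube's mouth. Draw it right out again and present it for reading: the rod level, its red tip about 60 mm above the black spot of the white tile. Finish while still holding it there, still and touching nothing else, with the shutter left open and the scrap parts and the screwdriver left where they lie.

Things in the scene. Friction and masses are not known exactly. Their poses are not given: they have to be found in the camera images.
- tube: Brass guide tube, fixed on the check fixture: outside 34 mm, bore 15 mm, 85 mm deep, sloping 30 degrees below level. Origin at the centre of its open upper mouth, 100 mm above the bench. z points out of the bore along the tube (outward and up), x is level, along the shutter's track, y points up, square to the tube. A blue pedal shell closes its lower end.
- shutter (a joint): Yellow shutter plate (44 x 40 x 3 mm, 3 mm in front of the mouth, covering the bore). 0 = closed, 0.060 m = fully open at its end stop; grows as it slides along the tube's +x. About 1.5 N of friction; stays where left.
- shutter_grip (a point): Upper part of the shutter's black grip, 42 mm from the bore's axis along the tube's +y. The grip is a block 14 mm thick along the track (tube x), 12 mm along tube z, standing along tube y (so leaning 30 degrees over the tube) from 19 to 53 mm off the bore's axis: it ends 11 mm above this point.
- rod: Gauge rod, loose, 0.14 kg. Origin on its axis in the collar's front face (which stops on the mouth); x along the rod to the tip, z up as it lies. Steel, 10 mm diameter, 75 mm from origin to red tip (last 8 mm taper to 4 mm); brass collar 30 mm diameter, x = -8 to 0 mm; flat-sided green handle 14 mm wide (y), 18 mm high (z), x = -110 to -8 mm. At first level in its cradle.
- rod_tip (a point): End of the rod's red tip, on its axis, 75 mm ahead of the rod's origin.
- tile_spot (a point): Black spot, 12 mm across, in the middle of the top of the fixed white reading tile (60 x 60 mm, top 15 mm above the bench).
- bracket: bent steel footswitch bracket, loose, 55 x 28 x 27 mm, an L of 4 mm plate; origin under its base
- pot: cracked orange potentiometer, loose, 24 mm across, 24 mm tall with its steel shaft; origin under its centre
- iron_tip: blackened copper iron tip, loose, 40 mm long, 8 mm thick; origin under its middle
- battery_door: chipped red plastic battery door, loose, 57 x 34 x 6 mm; origin under its centre
- screwdriver: screwdriver lying on the bench, about 0.2 m long; origin underneath it
- tile: The white reading tile, fixed; origin under its centre.
- cradle: Fixed cradle: wooden foot 190 x 50 x 10 mm, two grey notched posts (10 mm along x, to 34 mm wide, tops 53 mm up) at x = +45 and -98 mm. Origin on the bench 50 mm below the rod's origin as it lies, x along the rod. The handle between the posts is free to grip from above; the rod lifts straight up.
- fixture: Check fixture carrying tube and shutter, fixed; origin on the bench. Dark base plate x = -65 to 105, y = -65 to 95 mm, 12 mm thick; tube mouth at (0, -30, 100) mm, bore running down to +y. A 12 mm steel track bar runs along x 27 mm below the mouth (tube -y), from -43 to 107 mm; red stop at -26, green stop at 86 mm.
Things that resemble listed ones, but are neither listed nor needed, are in the scene too. What is meant by the rod is not blue or orange, and is the larger of those in its own colour.

How it is judged:
By the outcome, as a careful person would: the job done as asked, in the order asked, and still so for the second after the job is handed in, while the arm keeps its last pose, push and grip.
It also fails if it takes over 64 s, if anything falls off the work surface, if the arm or the gripper's body presses on something with over 40 N, if the wrist force passes 120 N, or if a joint passes its speed limit or range.

ROBOT

A 6-joint arm with a two-finger parallel gripper is mounted at the origin on the work surface. World frame = base frame: x ahead of the robot, y to its left, z up, the work surface at z = 0. Lengths are in mm, angles in rad, forces in N, time in s.
With the tool pointing down it reaches from about 350 to 725 mm from the base axis. Payload 4.3 kg.
Tool frame: the origin (TCP) lies on the centre line of the jaws, within the pads' length; the fingertips stand 25 mm ahead of it and the grasp point (between the pads) lies 6 mm ahead of it; z points along the fingers, y is the line along which they close (so a half turn about z gives the same grasp; the last joint's range is limited). The gripper opens to 85 mm and grips with 20 to 120 N. Pads are 22 mm wide; open, the fingers measure 114 mm over their backs; the gripper's body (76 mm by 85 mm) begins 54 mm behind the grasp point. The pads swing forward as they close: fully open they stand 13 mm farther back than shut.
Start: joints at [1.009, 0.377, 0.081, 1.274, 0, 1.46], TCP at [251.048, 517.339, 256.329] pointing down, gripper open.
Joint ranges: [-2.72, 2.72], [-0.84, 1.66], [-1.02, 1.22], [-1.77, 2.12], [-1.37, 1.28], [-3.14, 3.14]. Speed limits (rad/s): [2.57, 2.57, 3.14, 3.14, 3.14, 3.14].

INTERFACE

Orientations are given as a unit quaternion [x, y, z, w].
In Python, from rig import get_obs, camera, camera_model, close_job gives the robot as it stands. The module is installed in compiled form; this text tells all that it offers.
- The arm moves only by the tool step_arm, never from a script. Its argument "targets" is a list that holds one entry, the list of rows, each a list of 4 numbers: the shift along the tool's x, y, z in m, then the turn about the tool's z in degrees. In form: [[[dx, dy, dz, turn], ...]]. A call has 1 to 5 rows; each row shifts and turns the commanded pose from where the row before left it, along the tool's axes as they then stand; what a row does not reach is not made up. A row lasts 1/12 s, in which the tool goes at most 41.7 mm and 7.16 degrees, less where a joint would pass 70% of its speed; a pose out of reach is approached as far as the arm can. A call with a gripper value outside its range is refused whole. "hand" is the closure in counts, from 0 (fully open) to 255 (shut), set as the call begins (left out, the last holds). The fingers move at their own pace and stop on an object; the grip force is fixed at half the most. Time passes only in rows, so rows that do not move let the fingers close. It gives the time, the measured TCP pose, the force, the opening and the grip force at its end, in the units of the state.
- get_obs(): the state, without advancing time (a new reading comes with each control period).
- camera(name): name is "side" or "top" or "wrist"; returns the picture (384x512x3 uint8, blue, green, red); there is no depth.
- camera_model(name): a dict with "vfov" (degrees; the focal length in pixels is half the picture's height over the tangent of half this angle, whatever the lens; pixels are square), "cx", "cy" (the principal point, pixels), "dist" ([k1, k2, p1, p2, k3] as OpenCV has them; the pictures are not rectified), "cam_to_world" (4x4, takes a point from camera to world coordinates); the wrist camera has in their place "tool_from_camera" (4x4, takes a point from camera to tool coordinates, whose origin is the TCP and whose axes are the flange's). Camera axes: x right, y down, z forward; pixel columns grow to the right and rows downward; lengths in mm; the calibration is good to about 2 mm. A picture is of the moment at which its call begins: read the wrist's pose just before it. camera_model takes no time and is no camera call.
- close_job(): hands the job in; it is judged then, once.
The state is a dict: "time_s": time; "q": joint angles; "joint_velocities": joint speeds; "tau": joint torques, N m; "position": TCP position; "eef_rot": TCP orientation; "force": force on the tool from outside, world axes, zero at the start; "ft_torque": the same for the moment, N m; "finger_gap": finger opening in mm; "grip_force": force on a finger pad.
Only numpy, scipy, OpenCV 4.12 (cv2) and the standard library are available. Lean on these libraries where they do the work, as an engineer would, in place of code of your own. Each camera call takes 0.05 s, during which the arm holds its last target. There are 200 camera calls.

## Working session

There is one attempt and no reset: what is moved stays moved. The work goes in short steps, Python scripts to look and compute and a tool call to move; the robot and the scene stay as the last step left them, time stands still between calls to the robot, and variables do not carry over. Pictures are saved under pics/ and viewed, at most 10 in all, crops included, and the job is handed in when it is done.

Besides the shell and the picture viewer there is one more tool, called after "Request:" as name([rows], argument=value, ...), one row to a line, values as JSON. step_arm: Moves the arm, as the interface text tells. Its arguments: {"type":"object","properties":{"targets":{"type":"array","items":{"type":"array","items":{"type":"array","items":{"type":"number"}}}},"hand":{"type":"number"}},"required":["targets"]}

```bash
mkdir -p pics
python3 - <<'E'
from rig import *
import cv2,numpy as np
o=get_obs();print(o)
for n in("top","side","wrist"):
    cv2.imwrite(f"pics/{n}0.png",camera(n)); m=camera_model(n);print(n,m)
a=cv2.imread("pics/top0.png");cv2.imwrite("pics/top0b.png",cv2.resize(a,(800,600),interpolation=cv2.INTER_CUBIC))
a=cv2.imread("pics/side0.png");cv2.imwrite("pics/side0b.png",cv2.resize(a,(800,600),interpolation=cv2.INTER_CUBIC))
E
```

```text
{'time_s': 0.0, 'q': array([ 1.00869415e+00,  3.78110356e-01,  7.96633141e-02,  1.27439176e+00,
       -9.93385528e-06,  1.46050115e+00]), 'joint_velocities': array([ 2.90407615e-06, -3.64871236e-04,  1.15226825e-03,  1.26546649e-03,
       -2.53675077e-03, -4.22842015e-04]), 'tau': array([-2.01282278e-04, -4.63603556e+01,  2.69875520e+01,  2.06768716e-02,
       -7.22743465e-06,  1.13087319e-05]), 'position': array([250.72097075, 516.80838259, 255.34830448]), 'eef_rot': array([ 2.23986877e-01,  9.74591625e-01, -9.65701817e-04, -3.32218096e-04]), 'force': array([ 0.40720442, -0.61390833, -0.79860623]), 'ft_torque': array([0.02209961, 0.0026552 , 0.00796823]), 'grip_force': 0.0, 'finger_gap': 85.87421540071854}
top {'vfov': 49.13366291470746, 'cx': 261.8591180677662, 'cy': 186.95022935266826, 'dist': array([0.03054684, 0.        , 0.        , 0.        , 0.        ]), 'cam_to_world': array([[-2.68317553e-02, -9.97380716e-01,  6.71696731e-02,
         3.84364775e+02],
       [-9.99618080e-01,  2.72151381e-02,  4.79898404e-03,
         3.12948630e+01],
       [-6.61444606e-03, -6.701525
[... 486 characters left out ...]
      [-1.56697868e-02, -6.44579109e-01, -7.64377021e-01,
         9.31396021e+02],
       [ 0.00000000e+00,  0.00000000e+00,  0.00000000e+00,
         1.00000000e+00]])}
wrist {'vfov': 58.81937669775994, 'cx': 252.10003310060392, 'cy': 183.59034043326915, 'dist': array([-0.07670562,  0.        ,  0.        ,  0.        ,  0.        ]), 'tool_from_camera': array([[-4.65350328e-05, -9.51737254e-01, -3.06913990e-01,
         7.77938471e+01],
       [ 9.99999771e-01, -2.51310123e-04,  6.27687855e-04,
         5.55868837e-01],
       [-6.74524508e-04, -3.06913891e-01,  9.51737048e-01,
        -1.17961466e+02],
       [ 0.00000000e+00,  0.00000000e+00,  0.00000000e+00,
         1.00000000e+00]])}
```

View pics/top0b.png

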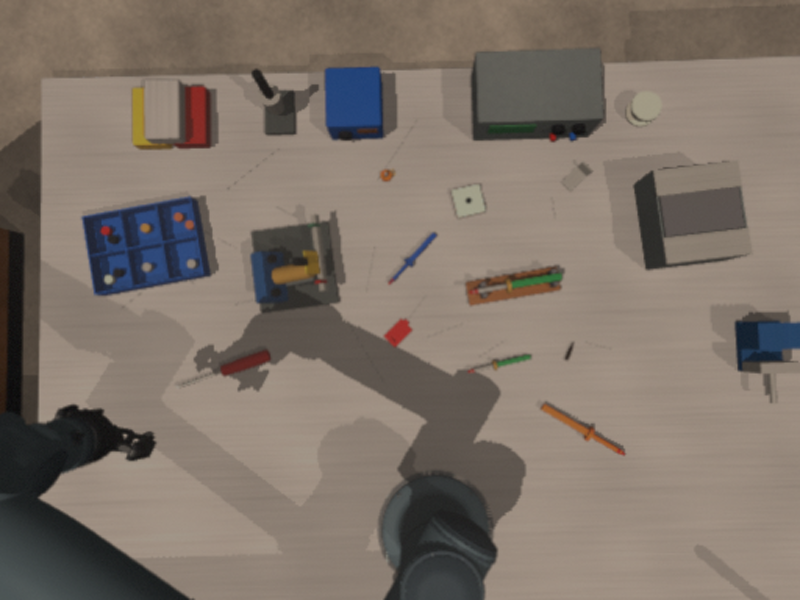

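View pics/side0b.png

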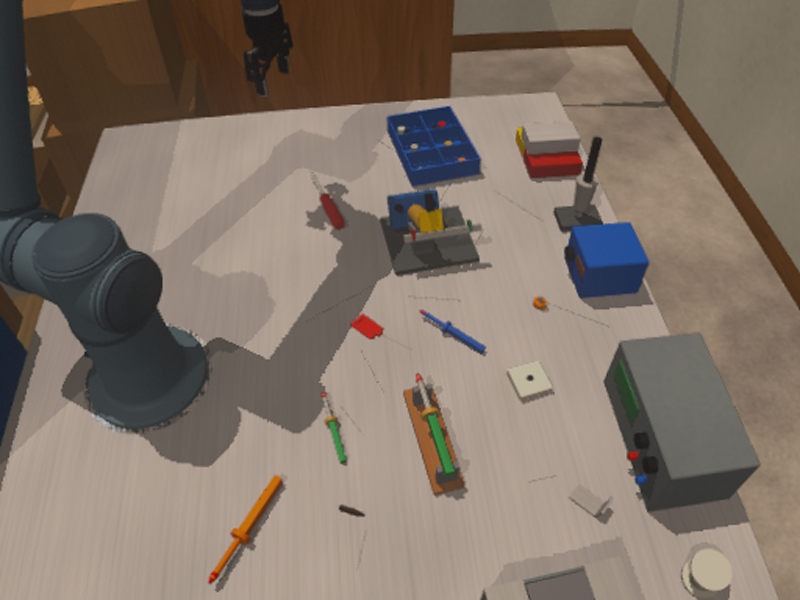

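Both pictures show the fixture (top ≈(295,265), side ≈(432,235)) with its mouth facing world −y. The rod lies in its cradle (top ≈(515,285)) with its tip toward +y, and the tile is at top (468,200). I'll make enlarged crops to measure from.

Run:
```python
import cv2,numpy as np
def crop(n,x,y,w,h,s):
    a=cv2.imread(f"pics/{n}0.png")[y:y+h,x:x+w]; a=cv2.resize(a,None,fx=s,fy=s,interpolation=cv2.INTER_CUBIC)
    for i in range(0,w,10):
        cv2.line(a,(i*s,0),(i*s,4 if i%50 else 12),(255,255,255),1); 
        if i%20==0: cv2.putText(a,str(x+i),(i*s,12),0,.35,(0,0,255),1)
    for j in range(0,h,10):
        cv2.line(a,(0,j*s),(4,j*s),(255,255,255),1)
        if j%20==0: cv2.putText(a,str(y+j),(0,j*s+4),0,.35,(0,0,255),1)
    return a
def mont(ims,f):
    w=max(i.shape[1] for i in ims)
    cv2.imwrite(f,np.vstack([cv2.copyMakeBorder(i,0,4,0,w-i.shape[1],0) for i in ims]))
t=crop("top",155,134,66,68,6); s=crop("side",240,115,72,66,6)
h=max(t.shape[0],s.shape[0]);f=lambda i:cv2.copyMakeBorder(i,0,h-i.shape[0],0,4,0)
cv2.imwrite("pics/fix.png",np.hstack([f(cv2.resize(t,None,fx=.9,fy=.9)),f(cv2.resize(s,None,fx=.9,fy=.9))]))
t=crop("top",280,110,90,90,5); s=crop("side",250,230,110,90,5)
t=crop("top",290,115,75,82,5); s=crop("side",252,225,80,95,5)
h=max(t.shape[0],s.shape[0])
cv2.imwrite("pics/rod.png",np.hstack([f(t),f(s)]))
```

```text
(no output)
```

View pics/fix.png

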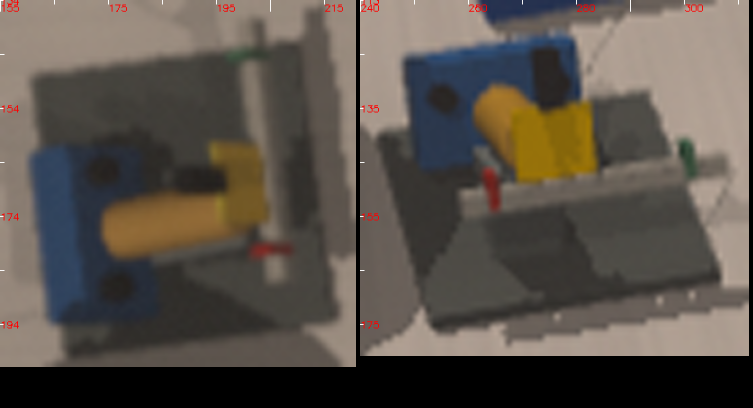

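View pics/rod.png

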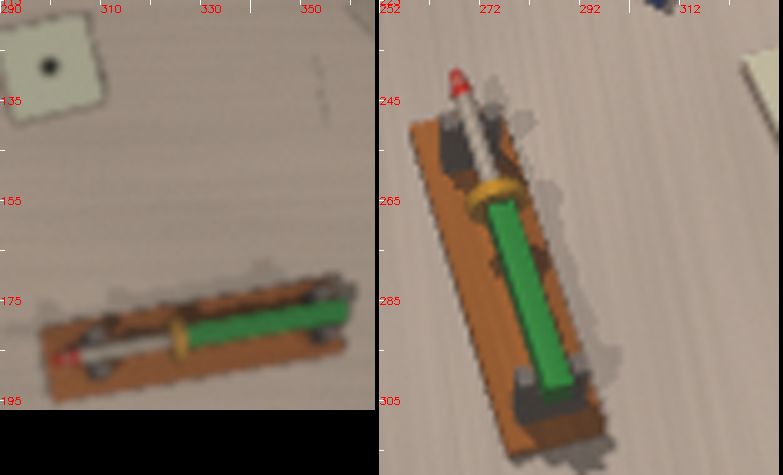

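The crops show the base plate corners, the bar ends, the rod's tip, collar and handle end, and the spot. Next I'll fit the poses.

```bash
cat > h.py <<'E'
import numpy as np,cv2
from rig import *
from scipy.optimize import least_squares
from scipy.spatial.transform import Rotation as R
def proj(n,P,T=None):
    m=camera_model(n);
    if T is None: T=m["cam_to_world"]
    f=192/np.tan(np.radians(m["vfov"])/2);K=np.array([[f,0,m["cx"]],[0,f,m["cy"]],[0,0,1]])
    W=np.linalg.inv(T);P=np.atleast_2d(np.float64(P))
    return cv2.projectPoints(P@W[:3,:3].T+W[:3,3],np.zeros(3),np.zeros(3),K,m["dist"])[0][:,0]
def wristT(o):
    T=np.eye(4);T[:3,:3]=R.from_quat(o["eef_rot"]).as_matrix();T[:3,3]=o["position"]
    return T@camera_model("wrist")["tool_from_camera"]
def place(p,L):
    L=np.atleast_2d(np.float64(L)); return L@R.from_euler("z",p[2]).as_matrix().T+[p[0],p[1],0]
def fit(obs,p0):
    "obs: list of (cam,T,local points,pixels)"
    r=lambda p:np.concatenate([(proj(n,place(p,L),T)-px).ravel() for n,T,L,px in obs])
    s=least_squares(r,p0,loss="soft_l1");return s.x,r(s.x).reshape(-1,2)
E
python3 - <<'E'
from h import *
np.set_printoptions(suppress=True,precision=2)
C=[[105,95,12],[-65,95,12],[105,-65,12],[-65,-65,12],[107,-43.5,76.6],[-43,-43.5,76.6]]
F=[("top",None,C,np.array([[160.9,148.3],[167,200.1],[211.1,141],[217.6,192.9],[202.2,137.3],[205.9,186.4]])),
("side",None,C,np.array([[293.3,132.2],[243.3,139.4],[306.7,164.6],[253.3,174.3],[308.3,145.6],[259.1,153]]))]
p,r=fit(F,[450,250,0.1]);print("fixture",p,np.degrees(p[2]),"\n",r)
for f in F: print(f[0],fit([f],p)[0])
L=[[75,0,50],[0,0,50],[-110,0,52]]
G=[("top",None,L,np.array([[300,186.8],[325.2,183],[359.8,177]])),("side",None,[[75,0,50],[-4,0,50],[-110,0,59]],np.array([[267.2,239],[275.2,264.8],[287.6,301.6]]))]
q,r=fit(G,[350,-50,1.6]);print("rod",q,np.degrees(q[2]),"\n",r)
for f in G: print(f[0],fit([f],q)[0])
S=[("top",None,[[0,0,15]],np.array([[300,128.4]])),("side",None,[[0,0,15]],np.array([[339.2,241.9]]))]
s,r=fit(S,[450,0,0]);print("spot",s,r)
Rf=R.from_euler("z",p[2]);print("mouth",place(p,[0,-30,100]),"axis",Rf.apply([0,-.866,.5]),"grip",place(p,[0,-30-.866*0+21+ -3*.866*0,100+36.4]))
E
```

```text
fixture [518.3  252.02   0.1 ] 5.821650799193518 
 [[ 0.35 -1.73]
 [ 0.27 -1.05]
 [-0.36 -0.76]
 [-0.45 -0.3 ]
 [-1.22 -0.56]
 [ 0.96 -1.2 ]
 [-0.47 -0.37]
 [-0.61 -0.03]
 [-0.32  1.1 ]
 [-0.97  0.17]
 [-1.65  0.04]
 [-1.37  0.22]]
top [515.39 251.87   0.1 ]
side [521.19 252.38   0.11]
rod [ 482.07 -155.19  303.3 ] 17377.913430790406 
 [[ 0.07 -0.86]
 [-1.24 -1.03]
 [-0.62 -0.93]
 [-0.75  0.1 ]
 [-0.53  0.48]
 [-0.51  0.96]]
top [ 479.12 -156.92  303.3 ]
side [ 483.72 -153.87  303.3 ]
spot [662.77 -89.61   0.  ] [[-0.07 -1.12]
 [-0.76  0.22]]
mouth [[521.35 222.17 100.  ]] axis [ 0.09 -0.86  0.5 ] grip [[519.22 243.07 136.4 ]]
```

Request:
step_arm([
  [[-0.0363,-0.0133,0,0],[-0.0363,-0.0133,0,0],[-0.0363,-0.0133,0,0],[-0.0363,-0.0133,0,0],[-0.0363,-0.0133,0,0]],
])

```text
time_s: 0.57
position: [386.0, 376.8, 256.1]
eef_rot: [0.224, 0.975, -0.0, -0.0]
force: [0.3, 0.4, -0.7]
finger_gap: 85.6
grip_force: 0.0
```

Request:
step_arm([
  [[-0.0363,-0.0133,0,0],[-0.0363,-0.0133,0,0],[-0.0363,-0.0133,0,0],[-0.0363,-0.0133,0,0],[-0.0363,-0.0133,0,0]],
])

```text
time_s: 0.98
position: [520.4, 237.5, 256.1]
eef_rot: [0.224, 0.975, -0.0, -0.0]
force: [1.5, -0.3, -0.9]
finger_gap: 85.4
grip_force: 0.0
```

Request:
step_arm([
  [[0,0,0,6.5],[0,0,0,6.5],[0,0,0,6.5],[0,0,0,6.5],[0,0,0,6.5]],
])

```text
time_s: 1.4
position: [519.4, 238.9, 255.9]
eef_rot: [0.49, 0.871, -0.0, -0.0]
force: [1.6, -0.8, 0.2]
finger_gap: 85.2
grip_force: 0.0
```

Request:
step_arm([
  [[0,0,0,6.5],[0,0,0,6.5],[0,0,0,6.5],[0,0,0,6.3],[0,0,0,0]],
], hand=135)

```text
time_s: 1.82
position: [519.3, 239.1, 255.9]
eef_rot: [0.671, 0.741, -0.0, -0.0]
force: [-0.0, -0.5, 0.4]
finger_gap: 40.2
grip_force: 0.0
```

```bash
cat >> h.py <<'E'
def shot(f,marks=[],s=1.5):
    o=get_obs();a=camera("wrist");T=wristT(o);cv2.imwrite(f"pics/{f}_raw.png",a);np.save(f"pics/{f}.npy",T)
    a=cv2.resize(a,None,fx=s,fy=s,interpolation=cv2.INTER_CUBIC)
    if len(marks):
        for u,v in proj("wrist",marks,T)*s:
            if abs(u)<2000 and abs(v)<2000: cv2.drawMarker(a,(int(u),int(v)),(255,0,255),0,14,1)
    cv2.imwrite(f"pics/{f}.png",a);print({k:np.round(o[k],2) for k in("time_s","position","eef_rot","force","finger_gap","q")})
E
python3 - <<'E'
from h import *
p=[518.3,252.0,.1016]
shot("w1",place(p,[[0,-30,100],[105,95,12],[-65,95,12],[105,-65,12],[-65,-65,12],[107,-43.5,76.6],[-43,-43.5,76.6],[0,-7.5,148]]))
E
```

```text
{'time_s': np.float64(1.82), 'position': array([519.32, 239.1 , 255.92]), 'eef_rot': array([ 0.67,  0.74, -0.  , -0.  ]), 'force': array([-0.02, -0.46,  0.37]), 'finger_gap': np.float64(40.16), 'q': array([0.32, 0.37, 0.07, 1.27, 0.  , 1.79])}
```

View pics/w1.png

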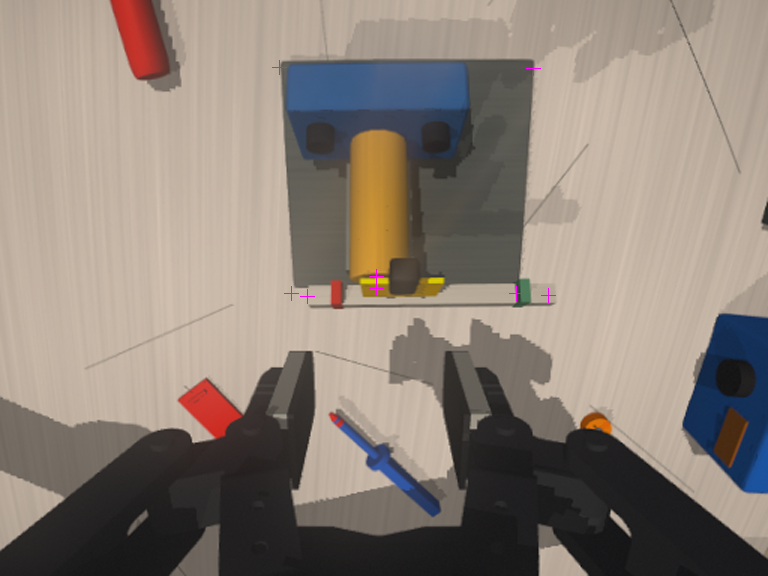

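The wrist view shows the shutter already about 13 mm open: grip top at (404,275), tube axis at column 380. I'll refine the fixture pose from this view.

Run:
```python
from h import *
np.set_printoptions(suppress=True,precision=2)
T=np.load("pics/w1.npy")
C=[[105,95,12],[-65,95,12],[105,-65,12],[-65,-65,12],[107,-43.5,82.6],[-43,-43.5,82.6],[105,-49.5,12]]
px=np.array([[534,61],[280,62],[519,288],[294,288],[555,293],[309,294]])/1.5
W=("wrist",T,C[:6],px)
B=("wrist",T,C[4:6],px[4:]);P=("wrist",T,C[:4],px[:4])
C=[[105,95,12],[-65,95,12],[105,-65,12],[-65,-65,12],[107,-43.5,76.6],[-43,-43.5,76.6]]
F=[("top",None,C,np.array([[160.9,148.3],[167,200.1],[211.1,141],[217.6,192.9],[202.2,137.3],[205.9,186.4]])),
("side",None,C,np.array([[293.3,132.2],[243.3,139.4],[306.7,164.6],[253.3,174.3],[308.3,145.6],[259.1,153]]))]
p0=[518,252,.1]
for n,o in(("w",[W]),("bar",[B]),("plate",[P]),("all",F+[W]),("ws",[F[1],W])):
    p,r=fit(o,p0);print(n,p,np.abs(r).mean(),place(p,[0,-30,100]))
print(fit([W],p0)[1])
# grip top: px(404,~262 far edge of top)
p=fit([W],p0)[0]
for s in(10,12,14,16): 
    q=place(p,[[s,-30+26.5-.866*z,100+45.9+.5*z] for z in(-2,10)]+[[s-22,-30-3,101.5]]); print(s,proj("wrist",q,T)*1.5)
```

```text
w [519.21 255.96   0.11] 0.31368614061169825 [[522.43 226.13 100.  ]]
bar [519.54 255.9    0.1 ] 0.028894508491262627 [[522.65 226.06 100.  ]]
plate [519.1  256.06   0.11] 0.3406016036817281 [[522.34 226.24 100.  ]]
all [519.13 255.52   0.11] 0.7820352001700681 [[522.36 225.69 100.  ]]
ws [519.39 255.78   0.11] 0.5310015336519681 [[522.61 225.95 100.  ]]
[[ 0.72  0.07]
 [ 0.22  0.13]
 [-0.1  -0.36]
 [-0.51  0.76]
 [-0.17 -0.54]
 [-0.12  0.07]]
10 [[400.86 254.64]
 [401.28 279.93]
 [358.35 287.68]]
12 [[405.16 254.61]
 [405.63 279.89]
 [361.9  287.66]]
14 [[409.46 254.58]
 [409.97 279.86]
 [365.44 287.63]]
16 [[413.76 254.55]
 [414.32 279.83]
 [368.98 287.61]]
```

Request:
step_arm([
  [[0.004,0.0135,0.02,0],[0,0,0.03,0],[0,0,0.03,0],[0,0,0.026,0],[0,0,0,0]],
])

```text
time_s: 2.28
position: [528.6, 243.2, 144.4]
eef_rot: [0.669, 0.743, -0.005, -0.003]
force: [-0.3, 0.5, -0.2]
finger_gap: 40.3
grip_force: 0.0
```

Request:
step_arm([
  [[0,0.007,0,0],[0,0.007,0,0],[0,0.007,0,0],[0,0.007,0,0],[0,0.007,0,0]],
])

```text
time_s: 2.7
position: [569.2, 248.6, 152.1]
eef_rot: [0.67, 0.742, 0.001, 0.001]
force: [-1.4, 1.0, 1.2]
finger_gap: 40.2
grip_force: 0.9
```

Request:
step_arm([
  [[0,0.006,0,0],[0,0.005,0,0],[0,0.004,0,0],[0,0.004,0,0],[0,0,0,0]],
])

```text
time_s: 3.12
position: [587.3, 250.1, 150.3]
eef_rot: [0.67, 0.742, 0.0, 0.0]
force: [0.2, 0.4, 0.4]
finger_gap: 40.3
grip_force: 0.0
```

Request:
step_arm([
  [[0,0.002,0,0],[0,0.002,0,0],[0,0.001,0,0],[0,0.001,0,0],[0,0,0,0]],
])

```text
time_s: 3.53
position: [591.8, 250.6, 150.2]
eef_rot: [0.67, 0.742, -0.0, -0.0]
force: [-3.3, -0.9, 1.5]
finger_gap: 40.6
grip_force: 1.5
```

Request:
step_arm([
  [[0,0.001,0,0],[0,0.001,0,0],[0,0.001,0,0],[0,0,0,0]],
])

```text
time_s: 3.87
position: [592.1, 250.7, 150.1]
eef_rot: [0.67, 0.742, -0.002, -0.002]
force: [-10.0, -2.0, 7.0]
finger_gap: 40.3
grip_force: 5.1
```

Shutter is at its stop: 10 N of resistance and no further movement. Now I'll move over the rod.

Request:
step_arm([
  [[0,-0.006,0,0],[0,0,-0.035,0],[0,0,-0.035,0],[0,0,-0.036,0],[-0.0336,-0.0124,0,0]],
])

```text
time_s: 4.28
position: [586.9, 221.0, 265.9]
eef_rot: [0.668, 0.744, 0.009, 0.005]
force: [2.3, -0.2, 1.8]
finger_gap: 40.2
grip_force: 0.0
```

Request:
step_arm([
  [[-0.0336,-0.0119,0,0],[-0.0336,-0.0119,0,0],[-0.0336,-0.0119,0,0],[-0.0336,-0.0119,0,0],[-0.0336,-0.0119,0,0]],
], hand=90)

```text
time_s: 4.7
position: [538.4, 40.8, 256.7]
eef_rot: [0.67, 0.742, 0.001, 0.001]
force: [0.2, -0.7, -0.3]
finger_gap: 55.1
grip_force: 0.0
```

Request:
step_arm([
  [[-0.0336,-0.0119,0,0],[-0.0336,-0.0119,0,0],[-0.0336,-0.0119,0,0],[-0.0336,-0.0119,0,0],[-0.0336,-0.0119,0,0]],
])

```text
time_s: 5.12
position: [496.0, -132.7, 256.7]
eef_rot: [0.67, 0.742, 0.0, 0.001]
force: [0.6, -0.6, 0.6]
finger_gap: 54.9
grip_force: 0.0
```

Request:
step_arm([
  [[-0.0336,-0.0119,0,0],[0,0,0,0],[0,0,0,0]],
])

```text
time_s: 5.37
position: [487.7, -167.4, 256.5]
eef_rot: [0.672, 0.741, 0.0, 0.001]
force: [0.0, 0.0, 0.8]
finger_gap: 55.0
grip_force: 0.0
```

Run:
```python
from h import *
p=[482.07,-155.2,1.707]
shot("w2",place(p,[[75,0,50],[0,0,50],[-110,0,59],[-50,0,59]]))
```

```text
{'time_s': np.float64(5.37), 'position': array([ 487.67, -167.35,  256.49]), 'eef_rot': array([0.67, 0.74, 0.  , 0.  ]), 'force': array([0.05, 0.05, 0.75]), 'finger_gap': np.float64(54.95), 'q': array([-0.45,  0.25, -0.09,  1.22,  0.  ,  1.02])}
```

View pics/w2.png

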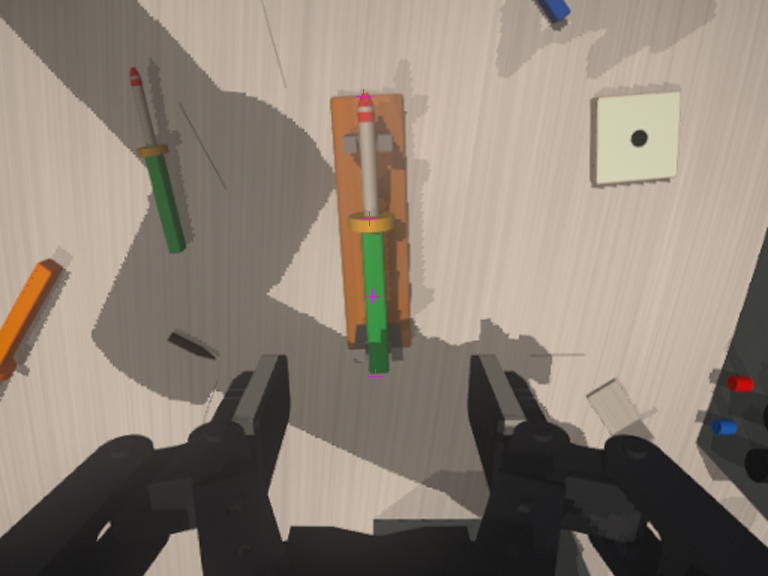

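The wrist view shows the rod's tip at (363,96), collar front at (371,217) and handle end at (378,373), with the spot at (639,139). I'll refit the rod and spot from these.

Run:
```python
from h import *
np.set_printoptions(suppress=True,precision=3)
T=np.load("pics/w2.npy")
W=("wrist",T,[[75,0,50],[0,0,50],[-110,0,59],[-50,0,59]],np.array([[363,96],[371,217],[378,373],[374.5,297]])/1.5)
G=("top",None,[[75,0,50],[0,0,50],[-110,0,52]],np.array([[300,186.8],[325.2,183],[359.8,177]]));H=("side",None,[[75,0,50],[-4,0,50],[-110,0,59]],np.array([[267.2,239],[275.2,264.8],[287.6,301.6]]))
p0=[482,-155,1.7]
for n,o in(("w",[W]),("all",[W,G,H])): p,r=fit(o,p0);print(n,p,r.round(2).tolist())
p=fit([W],p0)[0];print("grasp",place(p,[-52,0,50]),"deg",np.degrees(p[2]))
w=("wrist",T,[[0,0,15]],np.array([[639,139]])/1.5)
S=[("top",None,[[0,0,15]],np.array([[300,128.4]])),("side",None,[[0,0,15]],np.array([[339.2,241.9]]))]
print(fit([w],[660,-90,0])[0],fit([w]+S,[660,-90,0])[0])
o=get_obs();M=R.from_quat(o["eef_rot"]).as_matrix();print(M.T@(place(p,[-52,0,50])[0]-o["position"]),M)
```

```text
w [ 482.718 -154.468    1.718] [[0.34, -0.24], [-0.54, 0.27], [0.43, 2.03], [-0.24, -1.29]]
all [ 482.636 -154.575    1.717] [[0.35, -0.14], [-0.64, 0.37], [0.19, 2.12], [-0.4, -1.19], [-0.1, -0.85], [-1.45, -1.21], [-0.88, -1.38], [-0.78, -0.07], [-0.32, 0.24], [0.05, 0.6]]
grasp [[ 490.34  -205.906   50.   ]] deg 98.4290774135096
[664.4   -87.034   0.   ] [664.254 -87.411   0.   ]
[-39.816  -1.736 206.484] [[-0.099  0.995  0.001]
 [ 0.995  0.099 -0.   ]
 [-0.     0.001 -1.   ]]
```

Request:
step_arm([
  [[-0.0398,-0.0017,0,0],[0,0,0.035,-2.7],[0,0,0.035,0],[0,0,0.035,0],[0,0,0.035,0]],
])

```text
time_s: 5.83
position: [490.9, -204.0, 115.3]
eef_rot: [0.652, 0.758, 0.0, 0.001]
force: [0.3, -0.8, 0.5]
finger_gap: 55.2
grip_force: 0.0
```

Request:
step_arm([
  [[0,0,0.03,0],[0,0,0.02,0],[0,0,0.0105,0],[0,0,0,0]],
])

```text
time_s: 6.17
position: [488.7, -202.9, 53.5]
eef_rot: [0.652, 0.758, -0.0, -0.002]
force: [-0.5, 1.0, 0.2]
finger_gap: 55.1
grip_force: 0.0
```

Request:
step_arm([
  [[0,0,0,0],[0,0,0,0],[0,0,0,0],[0,0,0,0],[0,0,0,0]],
], hand=255)

```text
time_s: 6.58
position: [491.4, -205.8, 57.7]
eef_rot: [0.653, 0.758, 0.001, 0.002]
force: [-0.5, 0.9, 7.2]
finger_gap: 12.8
grip_force: 59.7
```

Request:
step_arm([
  [[0,0,0,0],[0,0,-0.01,0],[0,0,-0.02,0],[0,0,-0.02,0],[0,0,0,0]],
])

```text
time_s: 7.0
position: [492.3, -206.5, 110.2]
eef_rot: [0.653, 0.758, 0.001, 0.003]
force: [0.1, -0.6, -0.7]
finger_gap: 13.0
grip_force: 58.8
```

Request:
step_arm([
  [[0,0,0,2.3],[0.014,0.004,0,0],[0.025,0.007,0,0],[0.03,0.0085,0,0],[0.03,0.0085,0,0]],
])

```text
time_s: 7.42
position: [506.9, -103.0, 105.6]
eef_rot: [0.668, 0.744, 0.0, -0.0]
force: [1.4, 0.5, -1.0]
finger_gap: 12.9
grip_force: 58.7
```

Request:
step_arm([
  [[0.03,0.0085,0,0],[0.03,0.0085,0,0],[0.03,0.0085,0,0],[0.03,0.0085,0,0],[0.025,0.007,0,0]],
])

```text
time_s: 7.83
position: [531.9, 47.0, 105.6]
eef_rot: [0.667, 0.745, 0.0, -0.0]
force: [0.9, -0.6, -1.2]
finger_gap: 13.1
grip_force: 58.7
```

Request:
step_arm([
  [[0.018,0.0051,0,0],[0.012,0.0034,0,0],[0,0,0,0],[0,0,0,0]],
])

```text
time_s: 8.17
position: [537.1, 75.7, 105.6]
eef_rot: [0.667, 0.745, -0.0, 0.0]
force: [-0.3, 0.3, -0.9]
finger_gap: 13.3
grip_force: 58.7
```

Run:
```python
from h import *
shot("w3",[[522.4,226,100],[525.1,201.1,100]])
s=cv2.resize(camera("side")[90:250,220:330],None,fx=3.6,fy=3.6,interpolation=cv2.INTER_CUBIC)
a=cv2.imread("pics/w3.png")[0:576,200:600]
cv2.imwrite("pics/w3b.png",np.hstack([a,s[:576]]) if s.shape[0]>=576 else a)
```

```text
{'time_s': np.float64(8.17), 'position': array([537.14,  75.69, 105.58]), 'eef_rot': array([ 0.67,  0.74, -0.  ,  0.  ]), 'force': array([-0.32,  0.32, -0.88]), 'finger_gap': np.float64(13.33), 'q': array([ 0.02,  0.41, -0.28,  0.88, -0.  ,  1.48])}
```

View pics/w3b.png

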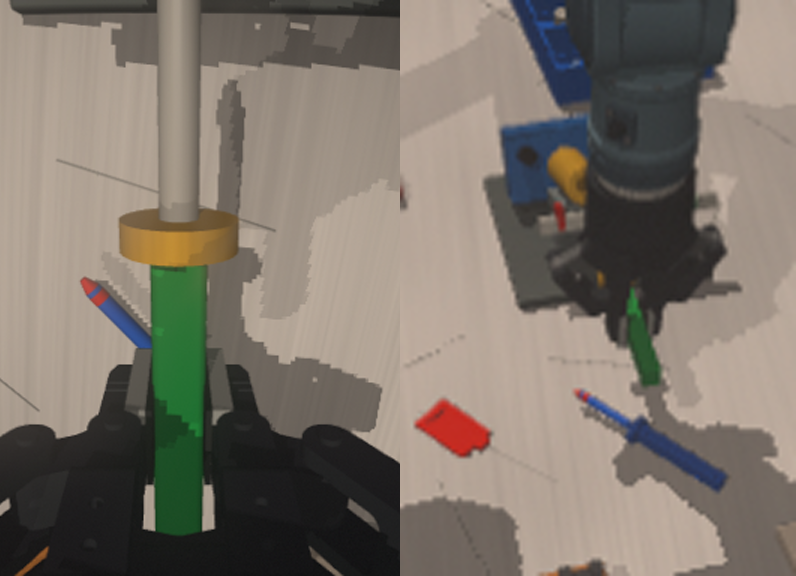

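The wrist view shows the rod straight along the tool, with the collar at (378,222) and the handle end at (378,535). I'll fit its grip offset and pitch.

Run:
```python
from h import *
T=camera_model("wrist")["tool_from_camera"]
L=np.array([[0,15,0],[0,-15,0],[-8,15,0],[-8,-15,0],[-110,0,9.]]);px=np.array([[438,222],[319,222],[437,246],[320,246],[379,535]])/1.5
def pts(p): # s: grasp x on rod, th pitch tip-down, zoff, y, yaw
    M=R.from_euler("zy",[p[4],p[1]]).as_matrix(); P=(L+[-p[0],0,0])@M.T
    return np.c_[P[:,0],-P[:,1]+p[3],6-P[:,2]+p[2]]
for w in([1,1,1,1,1],[1,1,1,1,0]):
    r=lambda p:np.r_[((proj("wrist",pts(p),T)-px)*np.array(w)[:,None]).ravel(),p[2]/2*0.3]
    s=least_squares(r,[-52,0,0,0,0]);print(s.x.round(3),"pitch deg",np.degrees(s.x[1]).round(2),s.fun.round(2))
```

```text
[-3.2283e+01  6.6600e-01  8.0255e+01  1.2950e+00  1.0000e-03] pitch deg 38.15 [-61.9    9.01  61.89   8.96 -61.49   3.94  61.52   3.88  -0.   -22.72
  12.04]Traceback (most recent call last):
  File "<stdin>", line 9, in <module>
    return func(*args, **kwargs)
    result = trf(vector_fun.fun, vector_fun.jac, x0, f0, J0, lb, ub, ftol, xtol,
                 gtol, max_nfev, x_scale, loss_function, tr_solver,
                 tr_options.copy(), verbose, callback=callback_wrapped)
    return trf_no_bounds(
        fun, jac, x0, f0, J0, ftol, xtol, gtol, max_nfev, x_scale,
        loss_function, tr_solver, tr_options, verbose, callback=callback)
    J = jac(x)
    self._update_jac()
    ~~~~~~~~~~~~~~~~^^
    self.J = self.jac_wrapped(xp_copy(self.x), f0=self.f)
             ~~~~~~~~~~~~~~~~^^^^^^^^^^^^^^^^^^^^^^^^^^^^
    J, dct = approx_derivative(
             ~~~~~~~~~~~~~~~~~^
        self.fun,
        ^^^^^^^^^
    ...<2 lines>...
        **self.finite_diff_options,
        ^^^^^^^^^^^^^^^^^^^^^^^^^^^
    )
    ^
    J, _nfev = _dense_difference(fun_wrapped, x0, f0, h,
               ~~~~~~~~~~~~~~~~~^^^^^^^^^^^^^^^^^^^^^^^^
                             use_one_sided, method,
                             ^^^^^^^^^^^^^^^^^^^^^^
                             mf)
                             ^^^
    df = [f_eval - f0 for f_eval in f_evals]
                                    ^^^^^^^
    f = np.atleast_1d(self.fun(x, *self.args, **self.kwargs))
                      ~~~~~~~~^^^^^^^^^^^^^^^^^^^^^^^^^^^^^^
    return np.atleast_1d(self.fun(x))
                         ~~~~~~~~^^^
    return self.f(x, *self.args, **self.kwargs)
           ~~~~~~^^^^^^^^^^^^^^^^^^^^^^^^^^^^^^
  File "<stdin>", line 8, in <lambda>
  File "h.py", line 6, in proj
    m=camera_model(n);
ValueError: time passes only in moves, steps and waits
```

```bash
sed -i 's/^from rig import \*/from rig import *\nimport rig,functools\ncamera_model=functools.lru_cache(rig.camera_model)/' h.py
cat > pit.py <<'E'
from h import *
def pitfit(L,px,Z=.15):
    T=camera_model("wrist")["tool_from_camera"];L=np.float64(L);px=np.array(px)/1.5
    def pts(p):
        M=R.from_euler("zy",[p[4],p[1]]).as_matrix(); P=(L+[-p[0],0,0])@M.T
        return np.c_[P[:,0],-P[:,1]+p[3],6-P[:,2]+p[2]]
    r=lambda p:np.r_[(proj("wrist",pts(p),T)-px).ravel(),p[2]*Z]
    s=least_squares(r,[-52,0,0,0,0]);print("s,pitch,z,y,yaw",s.x.round(3),"pitch deg",np.degrees(s.x[1]).round(2),s.fun.round(2))
    P=L;L=np.array([[75,0,0.]]);print("tip in tool",pts(s.x).round(1))
E
python3 - <<'E'
from pit import *
L=[[0,15,0],[0,-15,0],[-8,15,0],[-8,-15,0],[-110,0,9.]];px=[[319,222],[438,222],[320,246],[437,246],[379,535]]
pitfit(L,px);pitfit(L[:4],px[:4])
E
```

```text
s,pitch,z,y,yaw [-5.3371e+01 -1.5700e-01  1.0918e+01  1.2470e+00  2.0000e-03] pitch deg -8.97 [-0.04 -1.58  0.03 -1.71  0.37  1.8  -0.33  1.68 -0.05 -0.08  1.64]
tip in tool [[126.8   1.   -3.1]]
s,pitch,z,y,yaw [-55.2    -0.3    17.755   1.161  -0.   ] pitch deg -17.22 [-0.38 -1.03  0.4  -1.03  0.31  1.11 -0.32  1.11  2.66]
tip in tool [[124.4   1.2 -14.8]]
```

Request:
step_arm([
  [[0.008,0.0008,0.0015,0],[0.008,0,0,0],[0.004,0,0,0],[0,0,0,0]],
])

```text
time_s: 8.6
position: [535.7, 96.4, 104.3]
eef_rot: [0.667, 0.745, 0.0, -0.0]
force: [-0.3, 0.1, -1.4]
finger_gap: 12.8
grip_force: 58.7
```

Request:
step_arm([
  [[0.003,0,0,0],[0.003,0,0,0],[0.003,0,0,0],[0,0,0,0]],
])

```text
time_s: 8.93
position: [535.2, 104.7, 104.6]
eef_rot: [0.668, 0.744, 0.0, 0.0]
force: [-0.3, -1.4, 1.1]
finger_gap: 12.8
grip_force: 59.0
```

Request:
step_arm([
  [[0.002,0,0,0],[0.002,0,0,0],[0,0,0,0]],
])

```text
time_s: 9.18
position: [534.6, 109.4, 104.5]
eef_rot: [0.668, 0.745, 0.001, -0.0]
force: [0.3, 1.1, 1.3]
finger_gap: 13.1
grip_force: 59.0
```

Run:
```python
from h import *
shot("w4")
a=cv2.imread("pics/w4.png")[0:300,200:560]
s=camera("side")[100:200,230:320];t=camera("top")[120:210,150:260]
f=lambda i,k:cv2.resize(i,None,fx=k,fy=k,interpolation=cv2.INTER_CUBIC)
s=f(s,3);t=f(t,3.9)
h=np.zeros((600,800,3),np.uint8);h[:300,:360]=a;h[300:600,:270]=s;h[:351,365:365+429]=t
cv2.imwrite("pics/w4b.png",h)
```

```text
{'time_s': np.float64(9.18), 'position': array([534.59, 109.39, 104.49]), 'eef_rot': array([ 0.67,  0.74,  0.  , -0.  ]), 'force': array([0.25, 1.1 , 1.31]), 'finger_gap': np.float64(13.12), 'q': array([ 0.08,  0.41, -0.28,  0.88,  0.  ,  1.55])}
```

View pics/w4b.png

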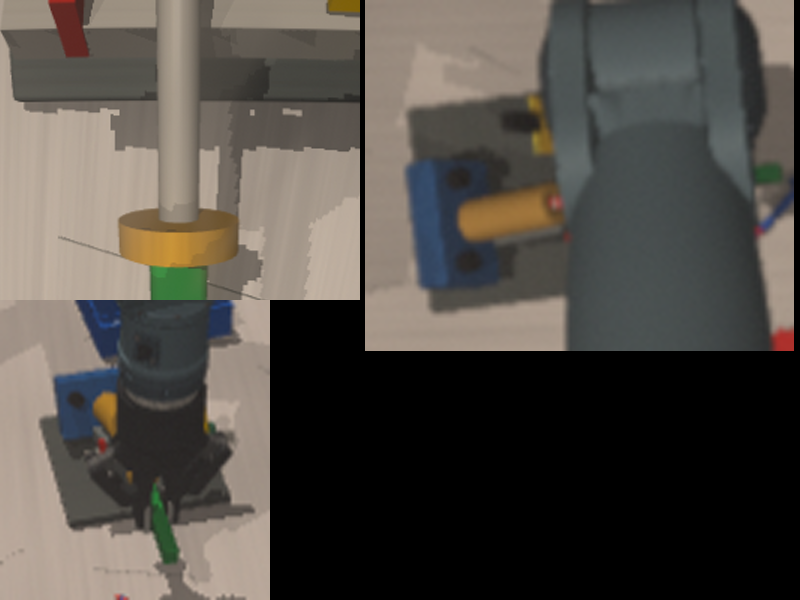

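The top view shows the red tip at about (557,203), raw (199.2,172.1), near the tube's upper lip. I'll check its projection to see whether it is inside or above the mouth.

Run:
```python
from h import *
p=[519.2,255.9,.107]
tube=lambda y,z:[0,-30+.5*y-.866*z,100+.866*y+.5*z]
for y in(-17,-7.5,0,7.5,17): print("lip",y,proj("top",place(p,tube(y,0))).round(2))
o=get_obs();M=R.from_quat(o["eef_rot"]).as_matrix()
for s in(113,122,127):
  for z in(0,6,): 
    P=o["position"]+M@[s,.8,z]; print(s,z,P.round(1),proj("top",P).round(2), (place([0,0,-.107],P-[*place(p,[0,-30,0])[0][:2],0])).round(1))
a=camera("top")[160:184,184:214]
cv2.imwrite("pics/t5.png",cv2.resize(a,None,fx=24,fy=24,interpolation=cv2.INTER_NEAREST))
```

```text
lip -17 [[201.83 170.82]]
lip -7.5 [[199.85 170.74]]
lip 0 [[198.27 170.68]]
lip 7.5 [[196.67 170.62]]
lip 17 [[194.63 170.54]]
113 0 [523.1 221.7 104.6] [[199.49 170.24]] [[  0.2  -4.4 104.6]]
113 6 [523.1 221.7  98.6] [[199.8  170.45]] [[ 0.2 -4.4 98.6]]
122 0 [522.1 230.6 104.6] [[196.5  170.64]] [[  0.2   4.6 104.6]]
122 6 [522.1 230.6  98.6] [[196.82 170.86]] [[ 0.2  4.6 98.6]]
127 0 [521.6 235.6 104.6] [[194.83 170.87]] [[  0.2   9.6 104.6]]
127 6 [521.6 235.6  98.6] [[195.16 171.08]] [[ 0.2  9.6 98.6]]
```

View pics/t5.png

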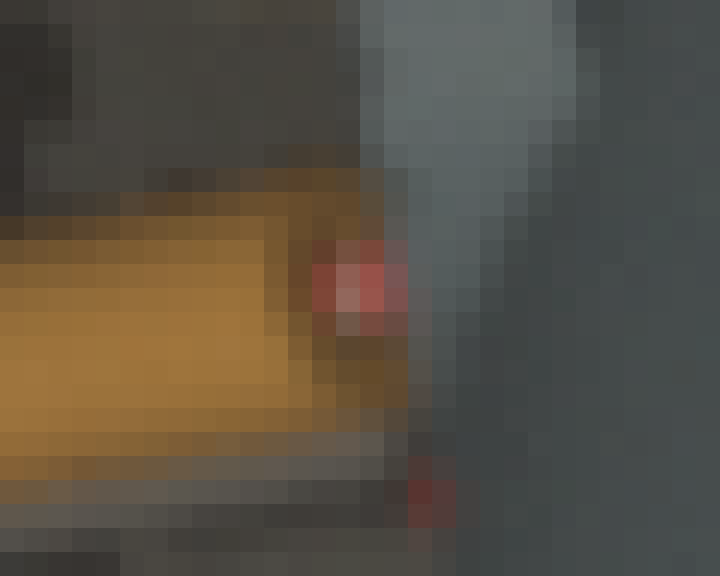

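The tip's leading end is hidden under the lip and the pale ring sits at the mouth, so the tip is inside the bore. I'll raise the grasp on an arc so the bore turns the rod in the pads.

Request:
step_arm([
  [[0.0003,0,-0.005,0],[0.0006,0,-0.005,0],[0.0008,0,-0.005,0],[0.001,0,-0.005,0],[0,0,0,0]],
])

```text
time_s: 9.8
position: [534.1, 110.3, 125.0]
eef_rot: [0.668, 0.744, -0.001, 0.001]
force: [-0.8, -4.4, -3.9]
finger_gap: 12.9
grip_force: 58.5
```

Request:
step_arm([
  [[0.0012,0,-0.005,0],[0.0014,0,-0.005,0],[0.0016,0,-0.005,0],[0.0018,0,-0.005,0],[0,0,0,0]],
])

```text
time_s: 10.22
position: [533.7, 115.9, 145.1]
eef_rot: [0.668, 0.744, -0.001, 0.001]
force: [-0.7, -7.3, -3.6]
finger_gap: 12.8
grip_force: 58.5
```

Request:
step_arm([
  [[0.0022,0,-0.005,0],[0.0024,0,-0.005,0],[0.0027,0,-0.005,0],[0.0025,0,-0.0035,0],[0,0,0,0]],
])

```text
time_s: 10.63
position: [532.6, 125.6, 163.5]
eef_rot: [0.668, 0.744, -0.001, 0.001]
force: [0.3, -7.6, -2.9]
finger_gap: 12.6
grip_force: 58.5
```

Request:
step_arm([
  [[0.0035,0,0.002,0],[0.0035,0,0.002,0],[0.0035,0,0.002,0],[0,0,0,0]],
])

```text
time_s: 10.97
position: [531.1, 137.1, 156.3]
eef_rot: [0.668, 0.744, -0.001, 0.0]
force: [0.7, -1.7, -7.4]
finger_gap: 12.7
grip_force: 58.4
```

Run:
```python
from h import *
shot("w5",[[522.4,226,100]])
```

```text
{'time_s': np.float64(10.97), 'position': array([531.1 , 137.1 , 156.29]), 'eef_rot': array([ 0.67,  0.74, -0.  ,  0.  ]), 'force': array([ 0.75, -1.75, -7.43]), 'finger_gap': np.float64(12.72), 'q': array([ 0.14,  0.37, -0.19,  1.01, -0.  ,  1.6 ])}
```

View pics/w5.png

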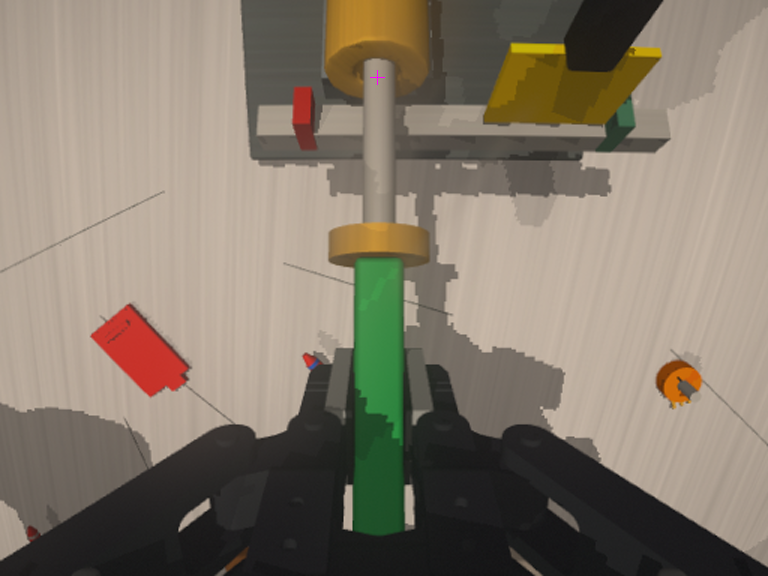

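The rod is in the bore, the shutter plate rests against the green stop, and the collar (378,245) is still about 50 mm from the mouth. I'll push along the axis.

Request:
step_arm([
  [[0.0043,0,0.0025,0],[0.0052,0,0.003,0],[0.0052,0,0.003,0],[0.0052,0,0.003,0],[0,0,0,0]],
])

```text
time_s: 11.43
position: [528.8, 157.5, 144.7]
eef_rot: [0.668, 0.744, -0.0, -0.0]
force: [0.8, -0.7, -5.6]
finger_gap: 12.7
grip_force: 58.8
```

Request:
step_arm([
  [[0.0052,0,0.003,0],[0.0052,0,0.003,0],[0.0052,0,0.003,0],[0.0026,0,0.0015,0],[0,0,0,0]],
])

```text
time_s: 11.85
position: [527.0, 175.7, 134.5]
eef_rot: [0.668, 0.745, 0.0, -0.0]
force: [0.2, -1.0, -5.8]
finger_gap: 12.7
grip_force: 58.6
```

Request:
step_arm([
  [[0.0013,0,0.00075,0],[0.0013,0,0.00075,0],[0.0013,0,0.00075,0],[0,0,0,0]],
])

```text
time_s: 12.18
position: [526.8, 178.9, 132.6]
eef_rot: [0.668, 0.744, -0.0, 0.0]
force: [0.1, -4.1, -5.0]
finger_gap: 12.7
grip_force: 58.9
```

Request:
step_arm([
  [[0.0013,0,0.00075,0],[0.0013,0,0.00075,0],[0,0,0,0]],
])

```text
time_s: 12.43
position: [526.6, 181.5, 131.1]
eef_rot: [0.668, 0.744, -0.0, 0.0]
force: [0.6, -5.5, -4.5]
finger_gap: 13.1
grip_force: 58.9
```

Request:
step_arm([
  [[0.0013,0,0.00075,0],[0.0013,0,0.00075,0],[0,0,0,0]],
])

```text
time_s: 12.68
position: [526.5, 182.7, 130.4]
eef_rot: [0.668, 0.744, -0.001, 0.002]
force: [-1.6, -10.5, 1.1]
finger_gap: 12.8
grip_force: 59.7
```

Run:
```python
from h import *
shot("w6")
```

```text
{'time_s': np.float64(12.68), 'position': array([526.49, 182.74, 130.42]), 'eef_rot': array([ 0.67,  0.74, -0.  ,  0.  ]), 'force': array([ -1.65, -10.48,   1.09]), 'finger_gap': np.float64(12.82), 'q': array([ 0.22,  0.41, -0.21,  0.96, -0.  ,  1.69])}
```

View pics/w6.png

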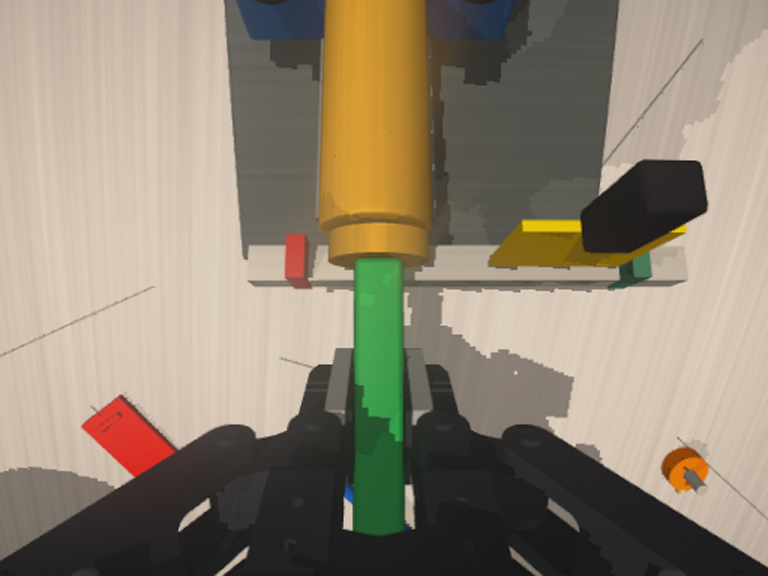

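Collar (378,245) is seated against the mouth with about 10 N axial force. After one more small push I'll draw it out.

Request:
step_arm([
  [[0.0013,0,0.00075,0],[0.0009,0,0.0005,0],[0,0,0,0],[0,0,0,0]],
])

```text
time_s: 13.07
position: [526.5, 182.9, 130.4]
eef_rot: [0.668, 0.744, -0.002, 0.003]
force: [-3.5, -15.8, 9.6]
finger_gap: 12.9
grip_force: 60.9
```

Request:
step_arm([
  [[-0.0043,0,-0.0025,0],[-0.0069,0,-0.004,0],[-0.0069,0,-0.004,0],[-0.0069,0,-0.004,0],[-0.0069,0,-0.004,0]],
])

```text
time_s: 13.48
position: [529.5, 154.7, 147.1]
eef_rot: [0.668, 0.745, 0.0, -0.0]
force: [-0.0, 0.5, -6.0]
finger_gap: 12.8
grip_force: 58.7
```

Request:
step_arm([
  [[-0.0069,0,-0.004,0],[-0.0069,0,-0.004,0],[-0.0069,0,-0.004,0],[-0.0069,0,-0.004,0],[-0.0069,0,-0.004,0]],
])

```text
time_s: 13.9
position: [533.8, 120.0, 167.7]
eef_rot: [0.668, 0.744, 0.001, 0.0]
force: [0.5, 0.7, -0.5]
finger_gap: 13.0
grip_force: 59.1
```

Request:
step_arm([
  [[-0.0104,0,-0.006,0],[-0.0104,0,-0.006,0],[-0.0104,0,-0.006,0],[0,0,0,-2.3],[0,0,0,0]],
])

```text
time_s: 14.32
position: [537.7, 88.3, 186.1]
eef_rot: [0.653, 0.757, 0.001, 0.001]
force: [-0.2, -0.5, -1.2]
finger_gap: 12.9
grip_force: 59.2
```

Run:
```python
from h import *
shot("w7");o=get_obs();M=R.from_quat(o["eef_rot"]).as_matrix();print(M.T@(np.array([490.4,-205.9,130])-o["position"]),np.degrees(np.arctan2(M[1,0],M[0,0])))
```

```text
{'time_s': np.float64(14.32), 'position': array([537.67,  88.32, 186.14]), 'eef_rot': array([0.65, 0.76, 0.  , 0.  ]), 'force': array([-0.23, -0.48, -1.24]), 'finger_gap': np.float64(12.9), 'q': array([ 0.05,  0.34, -0.15,  1.07,  0.  ,  1.47])}
[-284.63099596  -89.56870605   55.48813701] 98.41742977219023
```

View pics/w7.png

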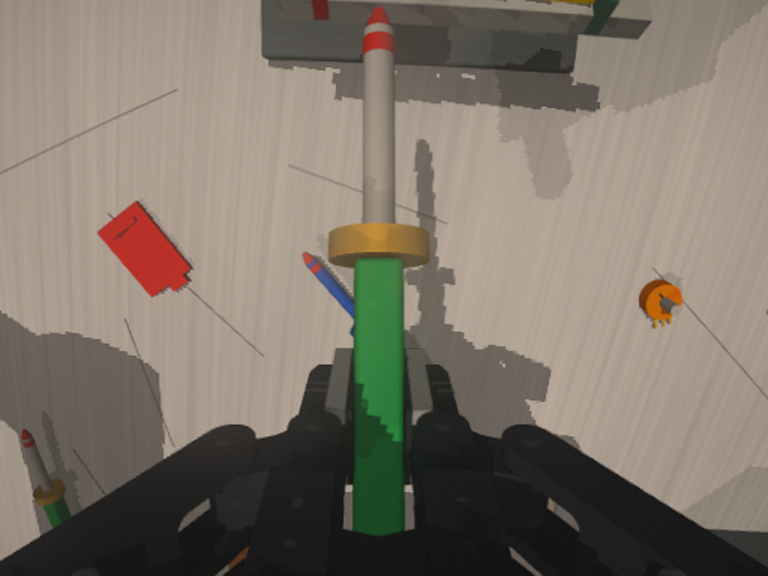

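The rod is fully out, tip at (378,15) and tilted down. I've now viewed 12 pictures, over the limit of 10, so I'll view no more and work from numbers. I'll lay the rod back into the cradle to level it in the grip.

Request:
step_arm([
  [[-0.015,-0.0047,0,0],[-0.0316,-0.01,0,0],[-0.0316,-0.01,0,0],[-0.0316,-0.01,0,0],[-0.0316,-0.01,0,0]],
])

```text
time_s: 14.78
position: [513.0, -58.1, 184.9]
eef_rot: [0.653, 0.758, 0.0, 0.0]
force: [0.8, -0.3, -1.3]
finger_gap: 12.9
grip_force: 59.3
```

Request:
step_arm([
  [[-0.0316,-0.01,0,0],[-0.0316,-0.01,0,0],[-0.0316,-0.01,0,0],[-0.0316,-0.01,0,0],[-0.0168,-0.0049,0,0]],
])

```text
time_s: 15.2
position: [489.5, -208.6, 185.0]
eef_rot: [0.654, 0.757, -0.0, 0.001]
force: [-0.4, -0.9, -1.1]
finger_gap: 12.8
grip_force: 59.3
```

Request:
step_arm([
  [[0,0,0.02,0],[0,0,0.02,0],[0,0,0.015,0],[0,0,0,0],[0,0,0,0]],
])

```text
time_s: 15.62
position: [489.3, -204.8, 129.2]
eef_rot: [0.653, 0.758, -0.0, -0.001]
force: [-0.1, 0.4, -1.0]
finger_gap: 13.1
grip_force: 59.3
```

Run:
```python
from h import *
o=get_obs();M=R.from_quat(o["eef_rot"]).as_matrix();print(o["position"],o["force"],M.T@(np.array([490.4,-205.9,56])-o["position"]),np.degrees(np.arctan2(M[1,0],M[0,0])))
```

```text
[ 489.30737911 -204.77287416  129.24122111] [-0.07263397  0.4350432  -0.96289932] [-1.39525694  1.04375216 73.23731659] 98.48998926334097
```

Request:
step_arm([
  [[-0.001,0.001,0.005,0],[0,0,0.006,0],[0,0,0.006,0],[0,0,0.006,0],[0,0,0,0]],
])

```text
time_s: 16.03
position: [491.9, -206.5, 106.8]
eef_rot: [0.653, 0.758, 0.0, 0.001]
force: [0.5, -0.6, 4.3]
finger_gap: 13.2
grip_force: 60.0
```

Request:
step_arm([
  [[0,0,0.004,0],[0,0,0.004,0],[0,0,0.004,0],[0,0,0.004,0],[0,0,0,0]],
])

```text
time_s: 16.45
position: [492.0, -206.4, 91.3]
eef_rot: [0.653, 0.758, 0.001, 0.001]
force: [0.1, -0.9, 5.3]
finger_gap: 12.7
grip_force: 59.5
```

Request:
step_arm([
  [[0,0,0.004,0],[0,0,0.004,0],[0,0,0.004,0],[0,0,0.004,0],[0,0,0,0]],
])

```text
time_s: 16.87
position: [492.1, -206.9, 75.4]
eef_rot: [0.653, 0.758, 0.0, 0.001]
force: [0.1, -2.0, 5.1]
finger_gap: 12.8
grip_force: 59.4
```

Pivoting works, at about 5 N. I'll continue down to level.

Request:
step_arm([
  [[0,0,0.004,0],[0,0,0.004,0],[0,0,0.003,0],[0,0,0.003,0],[0,0,0,0]],
])

```text
time_s: 17.28
position: [491.7, -207.4, 62.1]
eef_rot: [0.653, 0.757, -0.001, 0.001]
force: [-2.2, -3.4, 5.5]
finger_gap: 12.9
grip_force: 60.6
```

Request:
step_arm([
  [[0,0,0.002,0],[0,0,0.002,0],[0,0,0,0]],
])

```text
time_s: 17.53
position: [491.7, -207.6, 58.5]
eef_rot: [0.653, 0.757, -0.001, 0.001]
force: [-4.5, -4.8, 12.4]
finger_gap: 12.8
grip_force: 61.7
```

Request:
step_arm([
  [[0,0,0.001,0],[0,0,0.001,0],[0,0,0,0]],
])

```text
time_s: 17.78
position: [491.7, -207.6, 58.4]
eef_rot: [0.653, 0.757, -0.001, 0.002]
force: [-9.5, -1.2, 27.0]
finger_gap: 12.9
grip_force: 64.1
```

Request:
step_arm([
  [[0,0,-0.004,0],[0,0,-0.011,0],[0,0,-0.02,0],[0,0,-0.02,0],[0,0,-0.018,0]],
])

```text
time_s: 18.2
position: [490.8, -205.5, 128.3]
eef_rot: [0.653, 0.758, 0.0, -0.001]
force: [0.5, -0.2, -0.7]
finger_gap: 12.8
grip_force: 60.0
```

Request:
step_arm([
  [[0.005,0.0216,0,0],[0.005,0.0216,0,0],[0.005,0.0216,0,0],[0.0032,0.0216,0,0],[0,0,0,6]],
])

```text
time_s: 18.62
position: [577.4, -173.7, 127.5]
eef_rot: [0.691, 0.723, 0.001, 0.001]
force: [-0.0, -0.2, -1.3]
finger_gap: 12.7
grip_force: 60.1
```

Request:
step_arm([
  [[0,0,0,6],[0,0,0,6],[0,0,0,6],[0,0,0,6],[0,0,0,6]],
])

```text
time_s: 19.03
position: [573.5, -174.6, 127.1]
eef_rot: [0.856, 0.517, -0.0, -0.001]
force: [-0.1, -0.5, -1.4]
finger_gap: 13.0
grip_force: 60.1
```

Request:
step_arm([
  [[0,0,0,6],[0,0,0,6],[0,0,0,5.4],[0,0,0,0],[0,0,0,0]],
])

```text
time_s: 19.45
position: [573.7, -174.8, 127.3]
eef_rot: [0.923, 0.385, -0.0, -0.001]
force: [-0.7, 0.1, -1.8]
finger_gap: 12.8
grip_force: 60.1
```

Run:
```python
from h import *
shot("w8");o=get_obs();M=R.from_quat(o["eef_rot"]).as_matrix();print(np.degrees(np.arctan2(M[1,0],M[0,0])),M.T@(np.array([664.3,-87.3,75])-o["position"]))
for f in("w3","w5","w7","w8"):
    a=cv2.imread(f"pics/{f}_raw.png");h=cv2.cvtColor(a,cv2.COLOR_BGR2HSV);c=h[:,246:259]
    g=((c[...,0]>45)&(c[...,0]<80)&(c[...,1]>110)).mean(1)>.5; y=((c[...,0]>12)&(c[...,0]<26)&(c[...,1]>120)).mean(1)>.5
    print(f,"handle rows",np.where(g)[0][[0,-1]],"collar rows",np.where(y)[0][[0,-1]] if y.any() else 0)
for n in("top","side"):
    im=camera(n);h=cv2.cvtColor(im,cv2.COLOR_BGR2HSV);m=(((h[...,0]<8)|(h[...,0]>172))&(h[...,1]>120)&(h[...,2]>60)).astype(np.uint8)
    k,_,st,ce=cv2.connectedComponentsWithStats(m);tip=o["position"]+M@[127,.8,8];print(n,"pred",proj(n,tip),"spot",proj(n,[664.3,-87.3,15]))
    for s,c in zip(st[1:],ce[1:]):
        if np.linalg.norm(c-proj(n,tip)[0])<25: print(c,s)
```

```text
{'time_s': np.float64(19.45), 'position': array([ 573.67, -174.83,  127.32]), 'eef_rot': array([ 0.92,  0.38, -0.  , -0.  ]), 'force': array([-0.71,  0.09, -1.83]), 'finger_gap': np.float64(12.76), 'q': array([-0.4 ,  0.49, -0.08,  1.  ,  0.  ,  1.95])}
45.25202132640628 [125.99798577   2.68721468  52.38422067]
w3 handle rows [178 356] collar rows [149 177]
w5 handle rows [172 356] collar rows [  0 170]
w7 handle rows [172 356] collar rows [149 170]
w8 handle rows [185 356] collar rows [157 183]
top pred [[301.41892843 119.65421916]] spot [[299.1936157  126.83528987]]
[304.33333333 123.33333333] [303 122   4   4   9]
side pred [[344.37946666 217.24089854]] spot [[338.80794039 241.33165176]]
[344.  218.5] [344 218   1   2   2]
[342. 221.] [341 220   3   3   7]
```

Request:
step_arm([
  [[0.0015,0.0019,0.015,0],[0,0,0.018,0],[0,0,0.0115,0],[0,0,0,0],[0,0,0,0]],
])

```text
time_s: 20.02
position: [575.7, -175.2, 82.7]
eef_rot: [0.923, 0.384, -0.001, -0.001]
force: [-0.8, -0.4, -1.1]
finger_gap: 12.7
grip_force: 60.2
```

Request:
step_arm([
  [[0,0,0,0],[0,0,0,0],[0,0,0,0],[0,0,0,0],[0,0,0,0]],
])

```text
time_s: 20.43
position: [576.8, -175.7, 83.9]
eef_rot: [0.923, 0.384, 0.0, 0.0]
force: [-0.3, -0.3, -0.9]
finger_gap: 12.8
grip_force: 60.2
```

Run:
```python
from h import *
shot("w9");o=get_obs();M=R.from_quat(o["eef_rot"]).as_matrix();print(M.T@(np.array([664.3,-87.3,75])-o["position"]),o["joint_velocities"].round(3))
for f in("w3","w7","w8","w9"):
    a=cv2.imread(f"pics/{f}_raw.png").astype(float)
    out=[]
    for r in(6,20,40,70,100,130):
        g=cv2.GaussianBlur(a[r-2:r+3].mean((0,2))[None],(3,1),0)[0];d=np.diff(g);out.append((r,230+int(np.argmax(np.abs(d[230:250]))),252+int(np.argmax(np.abs(d[252:276])))))
    print(f,[(r,b-a_) for r,a_,b in out])
for n in("top","side"):
    im=camera(n);h=cv2.cvtColor(im,cv2.COLOR_BGR2HSV);P=o["position"]
    pr=proj(n,[P+M@[124.5-d,.8,z] for d in(0,4,12) for z in (8,)]);print(n,"pred tip,taper,band",pr.round(1).tolist(),"spot",proj(n,[664.3,-87.3,15]).round(1), "handle end pred",proj(n,P+M@[-60,.8,-1]).round(1))
    m=(((h[...,0]<10)|(h[...,0]>170))&(h[...,1]>90)&(h[...,2]>50));y,x=np.where(m);k=np.hypot(x-pr[0,0],y-pr[0,1])<15;print(list(zip(x[k],y[k])))
    m=((h[...,0]>40)&(h[...,0]<85)&(h[...,1]>110));y,x=np.where(m);q=proj(n,P)[0];k=np.hypot(x-q[0],y-q[1])<45
    if k.any(): print("green",x[k].min(),x[k].max(),y[k].min(),y[k].max())
```

```text
{'time_s': np.float64(20.43), 'position': array([ 576.79, -175.69,   83.88]), 'eef_rot': array([0.92, 0.38, 0.  , 0.  ]), 'force': array([-0.31, -0.26, -0.94]), 'finger_gap': np.float64(12.78), 'q': array([-0.4 ,  0.53, -0.14,  0.9 ,  0.  ,  1.95])}
[124.44643423  -0.25958091   8.74259508] [ 0.     0.004 -0.003 -0.001  0.    -0.   ]
w3 [(6, 29), (20, 26), (40, 26), (70, 29), (100, 28), (130, 27)]
w7 [(6, 7), (20, 19), (40, 19), (70, 21), (100, 22), (130, 22)]
w8 [(6, 30), (20, 29), (40, 29), (70, 28), (100, 27), (130, 27)]
w9 [(6, 29), (20, 29), (40, 29), (70, 28), (100, 27), (130, 27)]
top pred tip,taper,band [[301.0, 122.4], [302.0, 123.3], [303.9, 125.1]] spot [[299.2 126.8]] handle end pred [[346.  163.1]]
[(np.int64(302), np.int64(123)), (np.int64(301), np.int64(124)), (np.int64(302), np.int64(124)), (np.int64(303), np.int64(124)), (np.int64(302), np.int64(125)), (np.int64(303), np.int64(125)), (np.int64(304), np.int64(125)), (np.int64(305), np.int64(125)), (np.int64(302), np.int64(126)), (np.int64(303), np.int64(126)), (np.int64(304), np.int64(126)), (np.int64(305), np.int64(126)), (np.int64(303), np.int64(127)), (np.int64(304), np.int64(127)), (np.int64(305), np.int64(127))]
green 321 324 141 145
side pred tip,taper,band [[342.6, 228.3], [341.7, 229.3], [340.1, 231.4]] spot [[338.8 241.3]] handle end pred [[300.9 277.9]]
[(np.int64(341), np.int64(229)), (np.int64(342), np.int64(229)), (np.int64(343), np.int64(229)), (np.int64(341), np.int64(230)), (np.int64(342), np.int64(230)), (np.int64(343), np.int64(230)), (np.int64(339), np.int64(231)), (np.int64(340), np.int64(231)), (np.int64(341), np.int64(231)), (np.int64(342), np.int64(231)), (np.int64(340), np.int64(232)), (np.int64(341), np.int64(232)), (np.int64(342), np.int64(232)), (np.int64(341), np.int64(233))]
green 300 317 258 281
```

```bash
python3 -c "
from rig import *
print(close_job())"
```

```text
the job is handed in; nothing more can be done
None
```

Job handed in: the shutter is open on its green stop, and the rod was pushed in until its collar seated, then drawn out. It was last measured level and still, tip about 60–63 mm above the spot, but I viewed 12 pictures, two over the limit of 10.

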